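# Set the drive collar on the sample mill's spindle flat

## Task

The green bench mill's upright spindle has a flat ground on one side for the collar's set screw. With the bare fingers, grip the spindle, feel for the flat and turn the spindle until the flat faces the red index mark on the deck. Then pick up the loose collar, slide it down over the spindle with its brass screw on the flat and pointing at the red mark, and finish still holding it level there, about 15 mm clear of the shoulder disc below it, leaving the other things on the table alone.

Things in the scene. Friction and masses are not known exactly. Their poses are not given: they have to be found in the camera images.
- mill: fixed bench mill: green rounded housing 150 mm (x) by 124 mm (y), flat aluminium deck at z = 56 mm, steel spindle upright in its middle. Origin: centre of the underside, on the spindle axis; its -x is the front, with the switch and the red mark. The spindle turns both ways, three turns or more, against a light friction of about 0.05 N m, and stays where it is left
- shoulder (a point): on the spindle axis, level with the top of the shoulder disc (40 mm in diameter, turns with the spindle), 70 mm above the worktop; below it all is lower. The bare D-shaped part of the spindle stands 48 mm above it
- spindle_top (a point): centre of the spindle's chamfered upper end, 118 mm above the worktop. Spindle: D section, 24 mm diameter with one flat along its whole 48 mm, 7 mm from the axis, 19.5 mm wide. Fingers close to 18-19 mm when square on the flat, wider when turned off it, 23-24 mm from 54 degrees off. The flat's direction is not reported: feel it or see it
- index_mark (a point): middle of the red index mark, a radial ridge 26 x 5 mm, 3 mm high, on the mill's deck, 49 mm from the spindle axis on the mill's -x side. At the start the spindle's flat faces 0.45 to 1.45 rad counter-clockwise, seen from above, of the direction from the axis to this mark
- collar: loose dark steel collar, a ring 44 mm outside, 27 mm bore, 22 mm high, about 120 g, lying flat on the worktop, with a brass set screw fixed in it along its -x. It passes over the D spindle only with the screw on the flat (about 1.5 mm of play). Origin: centre of the underside on the ring's axis, z up. Its +y and -y sides are free to grip
- screw_head (a point): middle of the 15 mm brass knurled screw head, 30.5 mm from the collar's axis along its -x, 11 mm above its underside; the head reaches 35 mm from the axis. Inside the bore the screw's blunt point, 11 mm wide, 4 to 18 mm above the underside, stands 8.5 mm from the axis
- scoop: bamboo tea scoop, 160 x 59 x 14 mm, lying loose; bystander. Origin: centre of the underside
- cards: stack of white cards, 89 x 58 x 13 mm, loose; bystander. Origin: centre of the underside
- cup: white porcelain tasting cup with a handle, 62 x 83 x 60 mm, loose; bystander. Origin: centre of the underside
- saucer: white saucer, 99 mm wide, 15 mm high, loose; bystander. Origin: centre of the underside
- pot_lid: white porcelain lid with a knob, 66 mm wide, 31 mm high, loose; bystander. Origin: centre of the underside

How it is judged:
By the outcome, as a careful person would: the job done as asked, in the order asked, and still so for the second after the job is handed in, while the arm keeps its last pose, push and grip.
It also fails if it takes over 58 s, if anything falls off the work surface, if the arm or the gripper's body presses on something with over 40 N, if the wrist force passes 120 N, or if a joint passes its speed limit or range.

## Robot

A 6-joint arm with a two-finger parallel gripper is mounted at the origin on a cart in front of the work surface, level with it; the furniture and walls round the work are solid. World frame = base frame: x ahead of the robot, y to its left, z up, the work surface at z = 0. Lengths are in m, angles in degrees, forces in N, time in s.
With the tool pointing down it reaches from about 0.35 to 0.875 m from the base axis. Payload 4.2 kg.
Tool frame: the origin (TCP) lies between the finger pads; the fingertips stand 8 mm ahead of it and the grasp point (between the pads) lies 11 mm behind it; x points along the fingers, y is the direction in which the jaws open and shut, and the axes are right-handed (so a half turn about x gives the same grasp; the last joint's range is limited). The gripper opens to 87 mm and grips with 3 to 60 N. Pads are 19 mm wide; open, the fingers measure 117 mm over their backs; the gripper's body (75 mm by 190 mm) begins 51 mm behind the grasp point.
Start: joints at [-53.48, 22.042, 0.453, 0, -68.411, -14.817], TCP at [0.231, -0.581, 0.231] pointing down, gripper open.
Joint ranges: [-179.83, 179.83], [-69.29, 118.12], [-61.27, 80.66], [-181.25, 117.63], [-171.15, -9.14], [-177.46, 177.46]. Speed limits (degrees/s): [159.86, 159.86, 180, 180, 180, 180].

## Interface

Orientations are given as a 3x3 rotation matrix whose columns are the frame's x, y, z axes.
In Python, from station import r gives the robot as it stands. The module is installed in compiled form; this text tells all that it offers.
- The arm moves only by the tool move_arm, never from a script. Its argument "increments" is one flat list of numbers, 7 for each row, row after row: the turn, a rotation vector about the tool's x, y, z in degrees, then the shift along the tool's x, y, z in m, then the finger opening in m, from 0 to 0.087. A call has 1 to 12 rows; each row is the pose to reach, as a shift and turn from the pose commanded when the call began, along the tool's axes at that moment; what a row does not reach only later rows make up. A row lasts 1/12 s, in which the tool goes at most 41.7 mm and 7.16 degrees, less where a joint would pass 70% of its speed; a pose out of reach is approached as far as the arm can. A call with a gripper value outside its range is refused whole. The fingers move at their own pace and stop on an object; the grip force is fixed at half the most. Time passes only in rows, so rows that repeat a pose let the fingers close. It gives the time, the measured TCP pose, the force and the opening at its end, in the units of the state.
- r.sense(): the state, without advancing time (a new reading comes with each control period).
- r.capture(name): name is "side" or "top" or "wrist"; returns the picture (480x640x3 uint8, red, green, blue); there is no depth.
- r.calibration(name): a dict with "fx", "fy", "cx", "cy" (pixels), "rvec" (rotation vector, rad) and "tvec" (3), from world to camera coordinates, as OpenCV has them; the wrist camera has in their place "tool_from_camera" (4x4, takes a point from camera to tool coordinates, whose origin is the TCP and whose axes are the tool frame's). Camera axes: x right, y down, z forward; pixel columns grow to the right and rows downward; lengths in m; the calibration is good to about 2 mm. A picture is of the moment at which its call begins: read the wrist's pose just before it. calibration takes no time and is no camera call.
- r.finish_job(): hands the job in, once; it reports no verdict.
The state is a dict: "time_s": time; "joints": joint angles; "joint_velocities": joint speeds; "effort": joint torques, N m; "tcp_pos": TCP position; "ee_rot": TCP orientation; "wrist_force": force on the tool from outside, world axes, zero at the start; "moment": the same for the moment, N m; "gripper_width": opening from 0.0 (shut) to 1.0 (fully open).
Only numpy, scipy, OpenCV 4.12 (cv2) and the standard library are available. Lean on these libraries where they do the work, as an engineer would, in place of code of your own. Each camera call takes 0.05 s, during which the arm holds its last target.

## Working session

There is one attempt and no reset: what is moved stays moved. The work goes in short steps, Python scripts to look and compute and a tool call to move; the robot and the scene stay as the last step left them, time stands still between calls to the robot, and variables do not carry over. Pictures are saved under pics/ and viewed, and the job is handed in when it is done.

Besides the shell and the picture viewer there is one more tool, called after "Emit:" by a JSON object that holds its "method" and its "body", one argument or row to a line. move_arm: Moves the arm, as the interface text tells. Its arguments: {"type":"object","properties":{"increments":{"type":"array","items":{"type":"number"}}},"required":["increments"]}

```bash
mkdir -p pics; ls; cat > h.py <<'E'
import numpy as np, cv2
from station import r
def snap(n,f):
    im=r.capture(n); cv2.imwrite('pics/'+f+'.png',im[:,:,::-1]); return im
def cam(n,s=None):
    c=r.calibration(n); K=np.array([[c['fx'],0,c['cx']],[0,c['fy'],c['cy']],[0,0,1]])
    if 'rvec' in c:
        R=cv2.Rodrigues(np.array(c['rvec'],float))[0]; t=np.array(c['tvec'],float)
        return K,R,t
    s=s or r.sense(); T=np.eye(4);T[:3,:3]=np.array(s['ee_rot']);T[:3,3]=s['tcp_pos']
    M=np.linalg.inv(T@np.array(c['tool_from_camera'])); return K,M[:3,:3],M[:3,3]
def plane(C,u,v,z):
    K,R,t=C; d=R.T@np.linalg.inv(K)@np.array([u,v,1.]); o=-R.T@t
    return o+d*(z-o[2])/d[2]
def proj(C,p):
    K,R,t=C; q=K@(R@np.asarray(p,float)+t); return q[:2]/q[2]
E
python3 - <<'E'
from h import *
s=r.sense(); print(s)
for n in ['side','top','wrist']: snap(n,n+'0'); C=cam(n,s); print(n,-C[1].T@C[2], C[1][2])
E
```

```text
pics
{'time_s': 0.0, 'joints': array([-5.34815090e+01,  2.20918298e+01,  3.78420363e-01, -3.09838547e-02,
       -6.84112768e+01, -1.48173058e+01]), 'joint_velocities': array([-0.11710965,  0.01356162,  0.06480209,  0.11619582,  0.10261032,
       -0.02156604]), 'effort': array([ 2.49167651e-04, -3.90668106e+01,  1.87407696e+01,  4.21955332e+00,
        1.10732039e-02, -2.11817869e-04]), 'tcp_pos': array([ 0.23091313, -0.58013275,  0.22943389]), 'ee_rot': array([[-8.90867649e-04, -3.69579597e-01,  9.29198648e-01],
       [ 2.04810980e-03,  9.29196394e-01,  3.69580664e-01],
       [-9.99997506e-01,  2.23234832e-03, -7.08514111e-05]]), 'wrist_force': array([-1.14032478, -0.48648815,  0.56993851]), 'moment': array([9.15033119e-03, 5.46741982e-05, 2.32392885e-02]), 'gripper_width': 0.9969926416728405}
side [-0.5737871  -0.33253456  1.22941055] [ 0.68148096  0.20778704 -0.70171807]
top [0.27826522 0.02870399 1.44900142] [ 0.18463647 -0.0059482  -0.98278888]
wrist [ 0.16919035 -0.6057365   0.38281013] [ 0.22746699  0.09267135 -0.96936618]
```

View pics/top0.png

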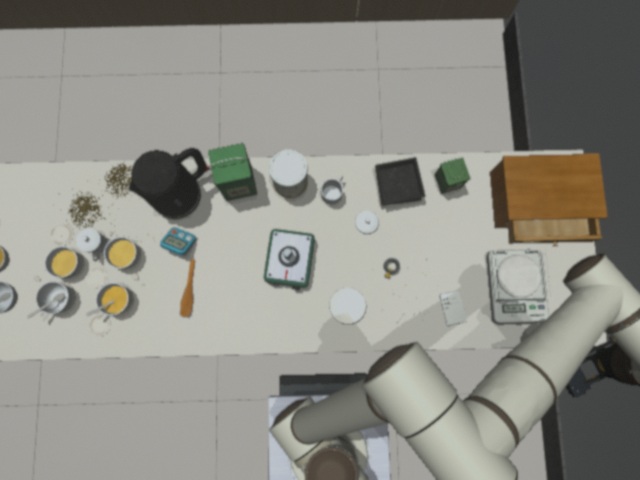

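View pics/side0.png

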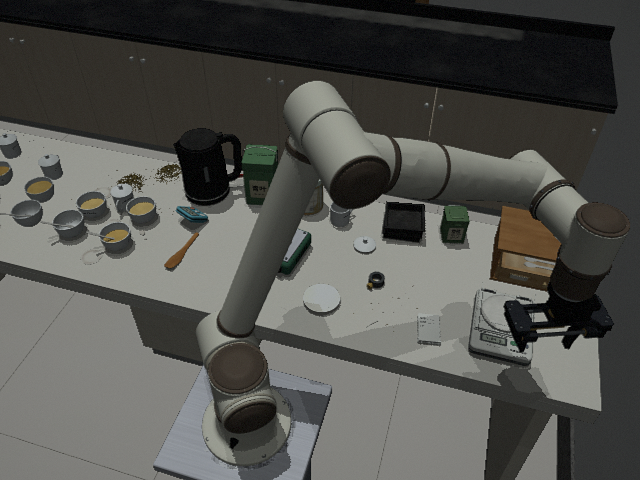

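View pics/wrist0.png

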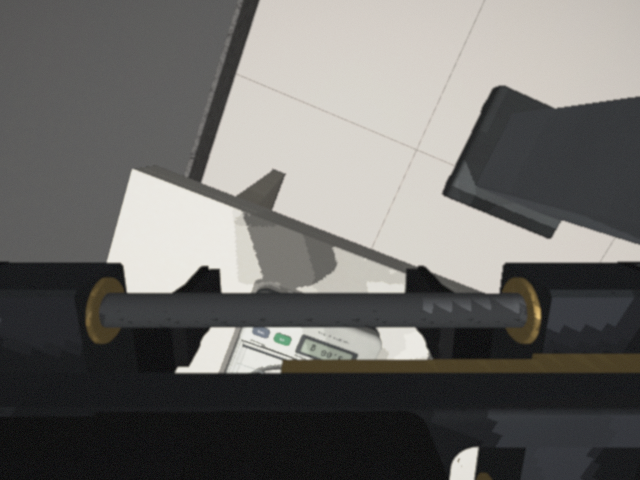

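The top view shows the mill at about (289,258) with the red mark at (286,274). The collar is at (391,266) with the brass screw at about (387,275). Next I'll zoom in and measure.

```bash
python3 - <<'E'
from h import *
im=cv2.imread('pics/top0.png')[:,:,::-1]
a=cv2.resize(im[225:295,255:325],None,fx=8,fy=8,interpolation=cv2.INTER_CUBIC)[:, :400+160]
b=cv2.resize(im[250:290,370:410],None,fx=8,fy=8,interpolation=cv2.INTER_CUBIC)
o=np.zeros((560,560+0,3),np.uint8); 
cv2.imwrite('pics/za.png',a[:,:,::-1]); cv2.imwrite('pics/zb.png',b[:,:,::-1])
C=cam('top')
hsv=cv2.cvtColor(im.copy(),cv2.COLOR_RGB2HSV)
H,S,V=[hsv[:,:,i].astype(int) for i in range(3)]
def cent(m,box,name,z):
    u0,v0,u1,v1=box; mm=np.zeros_like(m);mm[v0:v1,u0:u1]=m[v0:v1,u0:u1]
    v,u=np.nonzero(mm); print(name,len(u),u.mean(),v.mean(),plane(C,u.mean(),v.mean(),z)); return u,v
red=((H<8)|(H>172))&(S>120)&(V>90)
cent(red,(260,225,320,295),'red',.059)
br=(H>12)&(H<32)&(S>90)&(V>60)
cent(br,(375,255,405,285),'brass',.011)
dk=(V<75)
u,v=cent(dk,(381,255,403,276),'collar',.022)
print(cv2.minEnclosingCircle(np.stack([u,v],1).astype(np.float32)))
gr=(H>60)&(H<100)&(S>80)
u,v=cent(gr,(255,220,325,295),'green',.05)
print(cv2.minAreaRect(np.stack([u,v],1).astype(np.float32)))
al=(V>140)&(S<60)
u,v=cent(al,(266,232,312,285),'deck',.056)
E
```

```text
red 0 nan nan [nan nan nan]
brass 16 387.75 274.25 [ 0.46945479 -0.17545372  0.011     ]
collar 0 nan nan [nan nan nan]
((0.0, 0.0), 0.0)
green 53 285.37735849056605 281.8679245283019 [0.45050386 0.10675277 0.05      ]
((285.9024353027344, 281.8780517578125), (38.20931625366211, 1.9877675771713257), 6.340191841125488)
deck 1574 287.51651842439645 255.48157560355781 [0.52141144 0.09961669 0.056     ]<stdin>:12: RuntimeWarning: Mean of empty slice.
  ret = ret.dtype.type(ret / rcount)
```

View pics/za.png

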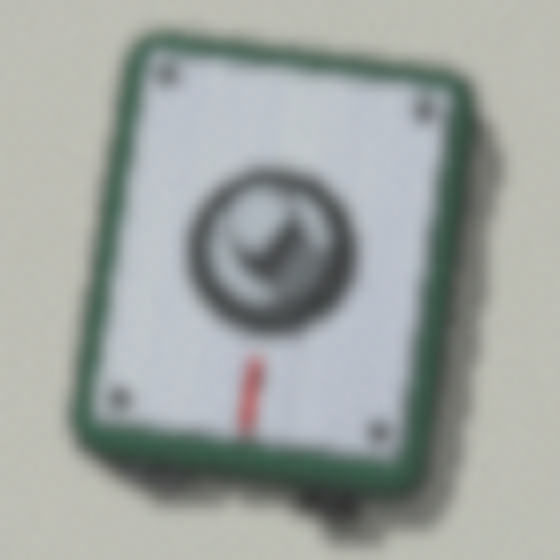

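View pics/zb.png

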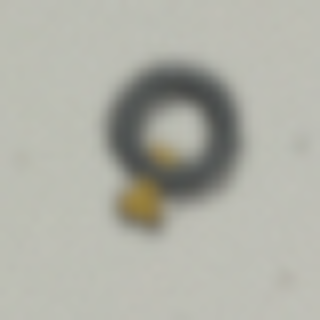

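```bash
python3 - <<'E'
from h import *
C=cam('top')
P=lambda x,y,z,u0=255,v0=225: plane(C,u0+x/8-.44,v0+y/8-.44,z)
c=[P(*q,.057) for q in [(167,75),(425,110),(120,400),(378,432)]]
for q in c: print(q)
print('ctr',np.mean(c,0)); print('disc',P(271,250,.070))
d=(c[0]+c[1]-c[2]-c[3]); print('x axis yaw',np.degrees(np.arctan2(d[1],d[0])))
d=(c[0]-c[1]+c[2]-c[3]); print('y axis yaw-90',np.degrees(np.arctan2(d[1],d[0]))-90)
a=P(260,360,.059);b=P(247,436,.059); d=a-b;print('mark',(a+b)/2,'yaw',np.degrees(np.arctan2(d[1],d[0])))
cc=P(175,130,.022,370,250); sh=P(140,202,.013,370,250); d=cc-sh
print('collar',cc,sh,np.linalg.norm(d[:2]),np.degrees(np.arctan2(d[1],d[0])))
c=r.calibration('wrist'); print(c)
E
```

```text
[0.58165224 0.13159676 0.057     ]
[0.56728987 0.04399106 0.057     ]
[0.47043772 0.1485549  0.057     ]
[0.45745944 0.06217211 0.057     ]
ctr [0.51920982 0.09657871 0.057     ]
disc [0.51801353 0.09645752 0.07      ]
x axis yaw -9.032646170084368
y axis yaw-90 -8.930461602956328
mark [0.46974037 0.1036255  0.059     ] yaw -10.473105094791302
collar [ 0.49122319 -0.18525598  0.022     ] [ 0.46767364 -0.17317885  0.013     ] 0.026465806235539274 -27.15052122115296
{'fx': 366.02999986665884, 'fy': 366.02999986665884, 'cx': 312.68628635280766, 'cy': 234.6628175635878, 'tool_from_camera': array([[ 1.17442098e-04, -2.45680241e-01,  9.69350920e-01,
        -1.53373310e-01],
       [ 9.99999993e-01, -3.10666242e-07, -1.21234137e-04,
        -6.37038026e-04],
       [ 3.00859766e-05,  9.69350927e-01,  2.45680240e-01,
        -6.68262390e-02],
       [ 0.00000000e+00,  0.00000000e+00,  0.00000000e+00,
         1.00000000e+00]])}
```

```bash
cat >> h.py <<'E'
from scipy.spatial.transform import Rotation as Ro
def tgt(hd):
    a=np.radians(hd); x=np.array([0,0,-1.]); y=np.array([np.cos(a),np.sin(a),0]); return np.stack([x,y,np.cross(x,y)],1)
def inc(p,hd,ref=None):
    # ref: (pos,rot) commanded; default measured
    s=r.sense(); p0,R0=(s['tcp_pos'],s['ee_rot']) if ref is None else ref
    R0=np.array(R0); rv=np.degrees(Ro.from_matrix(R0.T@tgt(hd)).as_rotvec()); d=R0.T@(np.array(p)-p0)
    print('turn',rv.round(2),'shift',d.round(4)); return rv,d
def hd(s): R=np.array(s['ee_rot']); return np.degrees(np.arctan2(R[1,1],R[0,1]))%360
E
python3 - <<'E'
from h import *
inc([.495,-.16,.20],171)
E
```

```text
turn [-5.93e+01  4.00e-02 -9.00e-02] shift [0.0302 0.2928 0.4007]
```

Emit:
{"method": "move_arm", "body": {
  "increments": [-59.3, 0, 0, 0.03, 0.293, 0.401, 0.087, -59.3, 0, 0, 0.03, 0.293, 0.401, 0.087, -59.3, 0, 0, 0.03, 0.293, 0.401, 0.087, -59.3, 0, 0, 0.03, 0.293, 0.401, 0.087, -59.3, 0, 0, 0.03, 0.293, 0.401, 0.087, -59.3, 0, 0, 0.03, 0.293, 0.401, 0.087, -59.3, 0, 0, 0.03, 0.293, 0.401, 0.087, -59.3, 0, 0, 0.03, 0.293, 0.401, 0.087, -59.3, 0, 0, 0.03, 0.293, 0.401, 0.087, -59.3, 0, 0, 0.03, 0.293, 0.401, 0.087, -59.3, 0, 0, 0.03, 0.293, 0.401, 0.087, -59.3, 0, 0, 0.03, 0.293, 0.401, 0.087]
}}

```text
time_s: 1.15
tcp_pos: [0.496, -0.1579, 0.2004]
ee_rot: [[0.0, -0.988, 0.156], [0.0, 0.156, 0.988], [-1.0, -0.0, 0.0]]
wrist_force: [-0.0, -0.8, -0.4]
gripper_width: 0.998
```

```bash
python3 - <<'E'
from h import *
s=r.sense(); print(s['time_s'],s['tcp_pos'],hd(s),s['joints'],abs(s['joint_velocities']).max())
snap('wrist','w1')
C=cam('wrist',s); print(proj(C,[.491,-.185,.02]))
inc([.52,.13,.28],225)
np.save('s1.npy',s,allow_pickle=True)
E
```

```text
1.15 [ 0.49598237 -0.15794962  0.20044756] 171.03814562820548 [ 2.10339177e-01  1.33418618e+01 -1.67252433e+01 -6.79704163e-03
 -5.99310338e+01 -9.16878799e+00] 46.669727385756815
[313.75006571 187.0247465 ]
turn [-53.68   0.     0.14] shift [-0.0798  0.0225  0.284 ]
```

View pics/w1.png

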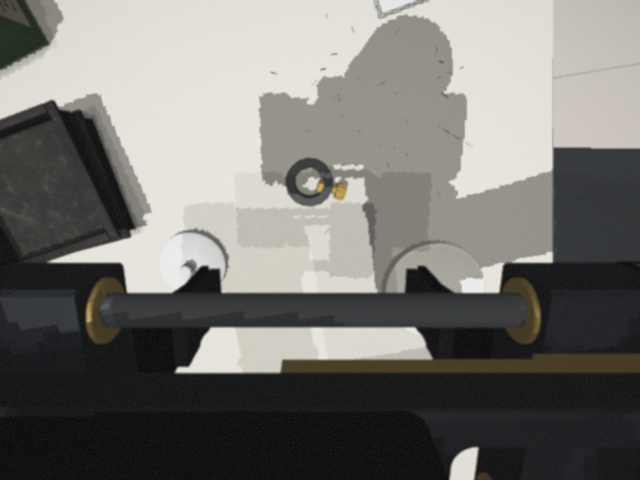

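The wrist view shows the collar ring at about (310,182) and the screw head at (340,189), close to the prediction. I'll continue to the mill.

Emit:
{"method": "move_arm", "body": {
  "increments": [-54, 0, 0, -0.08, 0.022, 0.284, 0.087, -54, 0, 0, -0.08, 0.022, 0.284, 0.087, -54, 0, 0, -0.08, 0.022, 0.284, 0.087, -54, 0, 0, -0.08, 0.022, 0.284, 0.087, -54, 0, 0, -0.08, 0.022, 0.284, 0.087, -54, 0, 0, -0.08, 0.022, 0.284, 0.087, -54, 0, 0, -0.08, 0.022, 0.284, 0.087, -54, 0, 0, -0.08, 0.022, 0.284, 0.087, -54, 0, 0, -0.08, 0.022, 0.284, 0.087, -54, 0, 0, -0.08, 0.022, 0.284, 0.087, -54, 0, 0, -0.08, 0.022, 0.284, 0.087, -54, 0, 0, -0.08, 0.022, 0.284, 0.087]
}}

```text
time_s: 2.2
tcp_pos: [0.5177, 0.1225, 0.28]
ee_rot: [[-0.001, -0.709, -0.705], [-0.001, -0.705, 0.709], [-1.0, 0.001, 0.0]]
wrist_force: [-0.2, -0.3, -0.0]
gripper_width: 1.0
```

```bash
python3 - <<'E'
from h import *
s=r.sense(); print(s['time_s'],s['tcp_pos'],hd(s),s['joints'],abs(s['joint_velocities']).max())
im=snap('wrist','w2')
C=cam('wrist',s); print(proj(C,[.5185,.0965,.118]),proj(C,[.5185,.0965,.07]))
cv2.imwrite('pics/w2z.png',cv2.resize(im[60:260,210:410],None,fx=3,fy=3,interpolation=cv2.INTER_CUBIC)[:,:,::-1])
np.save('s2.npy',s,allow_pickle=True)
E
```

```text
2.2 [0.51767638 0.12246523 0.28003417] 224.8411526296935 [ 3.07875870e+01  1.10926715e+01 -7.77943818e+00 -6.11343519e-03
 -7.12045210e+01  1.40555238e+01] 0.2761136709468343
[332.48424962 199.27167686] [329.85630569 191.87196123]
```

View pics/w2.png

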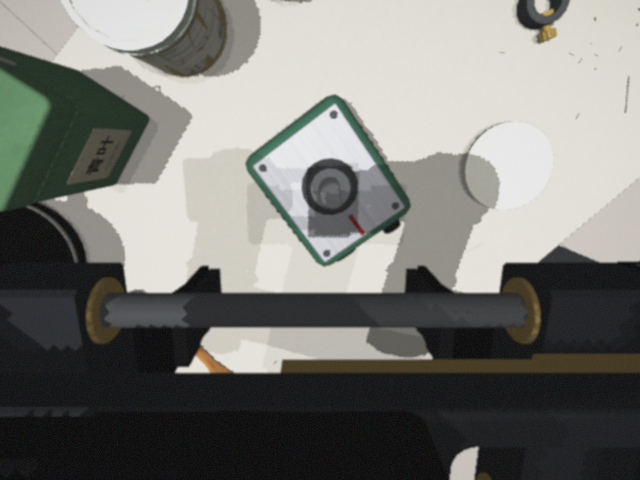

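View pics/w2z.png

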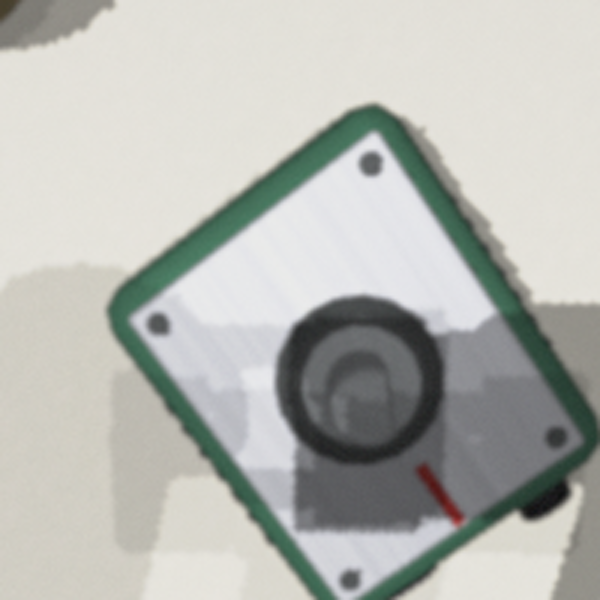

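```bash
python3 - <<'E'
from h import *
s=np.load('s2.npy',allow_pickle=True).item(); C=cam('wrist',s)
P=lambda x,y,z: plane(C,210+(x+.5)/3-.5,60+(y+.5)/3-.5,z)
c=[P(*q,.057) for q in [(371,163),(158,324),(556,437),(350,580)]]
print(np.mean(c,0),[q.round(4) for q in c])
print('disc',P(360,380,.07))
m=P(441,495,.059)-P(360,380,.07); print('mark',np.linalg.norm(m[:2]),np.degrees(np.arctan2(m[1],m[0]))%360)
d=(c[0]+c[1]-c[2]-c[3]); d=(c[0]-c[3]); 
e=(c[0]-c[2]) ; print('edges',[ (np.linalg.norm(k),np.degrees(np.arctan2(k[1],k[0]))) for k in (c[0]-c[1],c[2]-c[3],c[0]-c[2],c[1]-c[3])])
im=cv2.imread('pics/w2.png')
z=cv2.resize(im[150:225,290:370],None,fx=8,fy=8,interpolation=cv2.INTER_CUBIC)
z=np.clip((z.astype(float)-30)*2,0,255); cv2.imwrite('pics/w2zz.png',z)
E
```

```text
[0.52076648 0.09377369 0.057     ] [array([0.5689, 0.0413, 0.057 ]), array([0.5829, 0.1283, 0.057 ]), array([0.4587, 0.0593, 0.057 ]), array([0.4725, 0.1461, 0.057 ])]
disc [0.52255803 0.09277624 0.07      ]
mark 0.0507570928845569 170.10372763436473
edges [(np.float64(0.08808561571661326), np.float64(-99.14635778239186)), (np.float64(0.08786160313364186), np.float64(-99.03697413270336)), (np.float64(0.11163435444112542), np.float64(-9.280930668066913)), (np.float64(0.11180178989791834), np.float64(-9.165845789216423))][ WARN:0@0.468] global loadsave.cpp:1063 imwrite_ Unsupported depth image for selected encoder is fallbacked to CV_8U.
```

View pics/w2zz.png

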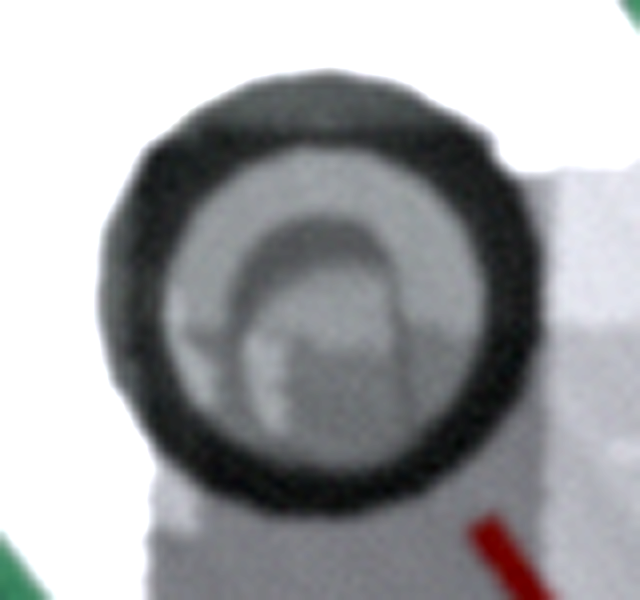

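```bash
python3 - <<'E'
from h import *
inc([.522,.096,.16],232)
inc([.522,.096,.084],232)
E
```

```text
turn [-7.15  0.02 -0.06] shift [ 0.1202  0.0156 -0.0218]
turn [-7.15  0.02 -0.06] shift [ 0.1962  0.0155 -0.0218]
```

Emit:
{"method": "move_arm", "body": {
  "increments": [-7, 0, 0, 0.04, 0.0155, -0.022, 0.087, -7, 0, 0, 0.08, 0.0155, -0.022, 0.087, -7, 0, 0, 0.12, 0.0155, -0.022, 0.087, -7, 0, 0, 0.15, 0.0155, -0.022, 0.06, -7, 0, 0, 0.17, 0.0155, -0.022, 0.05, -7, 0, 0, 0.185, 0.0155, -0.022, 0.05, -7, 0, 0, 0.196, 0.0155, -0.022, 0.05, -7, 0, 0, 0.196, 0.0155, -0.022, 0.04, -7, 0, 0, 0.196, 0.0155, -0.022, 0.03, -7, 0, 0, 0.196, 0.0155, -0.022, 0.026]
}}

```text
time_s: 3.08
tcp_pos: [0.5233, 0.097, 0.0854]
ee_rot: [[0.001, -0.616, -0.788], [0.0, -0.788, 0.616], [-1.0, -0.001, -0.001]]
wrist_force: [-0.6, 1.0, 0.9]
gripper_width: 0.552
```

```bash
python3 - <<'E'
from h import *
s=r.sense(); print(s['time_s'],s['tcp_pos'],hd(s),s['gripper_width']*87,s['wrist_force'],s['moment'])
snap('wrist','w3')
E
```

```text
3.0833 [0.5232923  0.09700708 0.08537745] 231.9601735427166 48.06181771473639 [-0.61676583  0.99036876  0.93442479] [-0.06405524  0.11135199 -0.00146539]
```

View pics/w3.png

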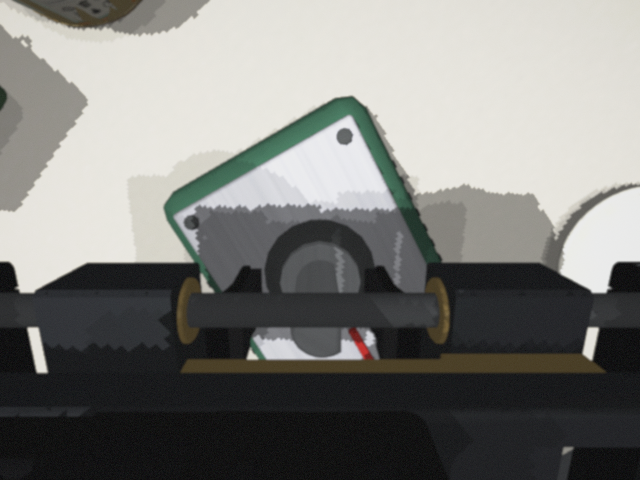

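Emit:
{"method": "move_arm", "body": {
  "increments": [0, 0, 0, 0, 0, 0, 0.03, 0, 0, 0, 0, 0, 0, 0.02, 0, 0, 0, 0, 0, 0, 0.016, 0, 0, 0, 0, 0, 0, 0.012, 0, 0, 0, 0, 0, 0, 0.01, 0, 0, 0, 0, 0, 0, 0.01, 0, 0, 0, 0, 0, 0, 0.01]
}}

```text
time_s: 3.72
tcp_pos: [0.522, 0.0966, 0.0849]
ee_rot: [[-0.001, -0.616, -0.788], [-0.001, -0.788, 0.616], [-1.0, 0.002, 0.0]]
wrist_force: [-3.6, -3.4, 4.7]
gripper_width: 0.211
```

```bash
python3 - <<'E'
from h import *
s=r.sense(); print(s['time_s'],s['tcp_pos'],hd(s),s['gripper_width']*87,s['wrist_force'],s['moment'])
E
```

```text
3.7167 [0.52196267 0.09660746 0.08490479] 232.00828263101954 18.360674780550653 [-3.58093732 -3.4256677   4.67859686] [-0.98561187  1.0161758   0.05473617]
```

Emit:
{"method": "move_arm", "body": {
  "increments": [6, 0, 0, 0, 0.0, -0.0003, 0.01, 12, 0, 0, 0, 0.0, -0.0005, 0.01, 18, 0, 0, 0, 0.0001, -0.0008, 0.01, 24, 0, 0, 0, 0.0002, -0.001, 0.01, 30, 0, 0, 0, 0.0003, -0.0013, 0.01, 30, 0, 0, 0, 0.0003, -0.0013, 0.01]
}}

```text
time_s: 4.22
tcp_pos: [0.5228, 0.0957, 0.0849]
ee_rot: [[-0.001, -0.929, -0.371], [-0.001, -0.371, 0.929], [-1.0, 0.002, -0.0]]
wrist_force: [-3.0, -2.3, 6.3]
gripper_width: 0.212
```

```bash
python3 - <<'E'
from h import *
s=r.sense(); R=np.array(s['ee_rot']); print(s['time_s'],s['tcp_pos'],hd(s),s['gripper_width']*87,s['wrist_force'],'tool',R.T@s['wrist_force'],s['moment'])
E
```

```text
4.2167 [0.52282367 0.09569732 0.08492249] 201.78147080959084 18.40503494915753 [-2.98973917 -2.2596736   6.32313847] tool [-6.31696821  3.62504937 -0.99079507] [-0.73537214  1.09437852 -0.05993398]
```

Emit:
{"method": "move_arm", "body": {
  "increments": [6, 0, 0, 0, 0.0, -0.0003, 0.01, 12, 0, 0, 0, 0.0, -0.0005, 0.01, 18, 0, 0, 0, 0.0001, -0.0008, 0.01, 24, 0, 0, 0, 0.0002, -0.001, 0.01, 31, 0, 0, 0, 0.0004, -0.0013, 0.01, 31, 0, 0, 0, 0.0004, -0.0013, 0.01, 31, 0, 0, 0, 0.0004, -0.0013, 0.01, 31, 0, 0, 0, 0.0004, -0.0013, 0.01]
}}

```text
time_s: 4.88
tcp_pos: [0.5231, 0.0945, 0.0849]
ee_rot: [[-0.001, -0.988, 0.157], [-0.001, 0.157, 0.988], [-1.0, 0.001, -0.001]]
wrist_force: [-2.4, -2.2, 5.5]
gripper_width: 0.213
```

```bash
python3 - <<'E'
from h import *
s=r.sense(); R=np.array(s['ee_rot']); print(s['time_s'],s['tcp_pos'],hd(s),s['gripper_width']*87,s['wrist_force'],'tool',R.T@s['wrist_force'],s['moment'])
E
```

```text
4.8833 [0.52306086 0.09448916 0.08491224] 170.98386373103492 18.572526331185024 [-2.40044854 -2.1540053   5.49895757] tool [-5.49493827  2.03858376 -2.5080383 ] [-0.60388631  0.90693125 -0.06040846]
```

Emit:
{"method": "move_arm", "body": {
  "increments": [0, 0, 0, 0, 0, 0, 0.03, 0, 0, 0, 0, 0, 0, 0.04, 0, 0, 0, 0, 0, 0, 0.05, 0, 0, 0, -0.01, 0, 0, 0.05, 0, 0, 0, -0.04, 0, 0, 0.06, 0, 0, 0, -0.08, 0, 0, 0.087, 0, 0, 0, -0.12, 0, 0.01, 0.087, 0, 0, 0, -0.155, 0, 0.025, 0.087, 0, 0, 0, -0.185, 0, 0.025, 0.087, 0, 0, 0, -0.185, 0, 0.025, 0.087, 0, 0, 0, -0.185, 0, 0.025, 0.087]
}}

```text
time_s: 5.8
tcp_pos: [0.5283, 0.1204, 0.2723]
ee_rot: [[0.005, -0.988, 0.156], [0.003, 0.156, 0.988], [-1.0, -0.005, 0.004]]
wrist_force: [0.1, -0.1, -0.6]
gripper_width: 0.951
```

```bash
python3 - <<'E'
from h import *
s=r.sense(); print(s['time_s'],s['tcp_pos'],hd(s),s['wrist_force'],abs(s['joint_velocities']).max())
im=snap('wrist','w4'); C=cam('wrist',s)
print(proj(C,[.5206,.0945,.118]))
z=cv2.resize(im[140:240,270:370],None,fx=6,fy=6,interpolation=cv2.INTER_CUBIC)
z=np.clip((z.astype(float)-30)*1.6,0,255).astype(np.uint8); cv2.imwrite('pics/w4z.png',z[:,:,::-1])
np.save('s4.npy',s,allow_pickle=True)
inc([.491-.018,-.185+.02,.18],243)
E
```

```text
5.8 [0.52830406 0.12037812 0.27232759] 171.0290697478181 [ 0.12168734 -0.09380107 -0.57743448] 4.328073416950596
[318.10946947 190.94406369]
turn [-7.2e+01  5.0e-02  1.0e-01] shift [ 0.0897  0.0092 -0.29  ]
```

View pics/w4z.png

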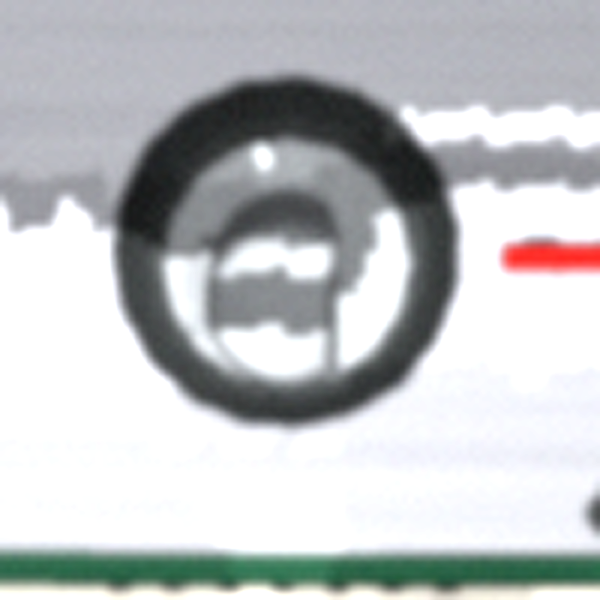

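The spindle's flat edge, at x≈333 in the zoomed picture, is vertical. The red mark at y≈257 is horizontal, so the flat now faces the mark. Next is the collar.

Emit:
{"method": "move_arm", "body": {
  "increments": [-72, 0, 0, 0.03, 0.009, -0.29, 0.087, -72, 0, 0, 0.05, 0.009, -0.29, 0.087, -72, 0, 0, 0.09, 0.009, -0.29, 0.087, -72, 0, 0, 0.09, 0.009, -0.29, 0.087, -72, 0, 0, 0.09, 0.009, -0.29, 0.087, -72, 0, 0, 0.09, 0.009, -0.29, 0.087, -72, 0, 0, 0.09, 0.009, -0.29, 0.087, -72, 0, 0, 0.09, 0.009, -0.29, 0.087, -72, 0, 0, 0.09, 0.009, -0.29, 0.087, -72, 0, 0, 0.09, 0.009, -0.29, 0.087, -72, 0, 0, 0.09, 0.009, -0.29, 0.087, -72, 0, 0, 0.09, 0.009, -0.29, 0.087]
}}

```text
time_s: 6.85
tcp_pos: [0.4719, -0.1658, 0.1779]
ee_rot: [[-0.004, -0.454, -0.891], [0.0, -0.891, 0.454], [-1.0, 0.001, 0.003]]
wrist_force: [0.4, -0.4, -0.7]
gripper_width: 1.001
```

Emit:
{"method": "move_arm", "body": {
  "increments": [0, 0, 0, 0, 0, 0, 0.087, 0, 0, 0, 0, 0, 0, 0.087, 0, 0, 0, 0, 0, 0, 0.087]
}}

```text
time_s: 7.1
tcp_pos: [0.473, -0.1653, 0.1792]
ee_rot: [[-0.001, -0.455, -0.891], [0.0, -0.891, 0.455], [-1.0, 0.0, 0.001]]
wrist_force: [0.2, -0.3, -0.1]
gripper_width: 0.998
```

```bash
python3 - <<'E'
from h import *
s=r.sense(); print(s['time_s'],s['tcp_pos'],hd(s),s['joints'],s['wrist_force'],abs(s['joint_velocities']).max())
im=snap('wrist','w5'); C=cam('wrist',s)
print(proj(C,[.491,-.185,.022]))
z=cv2.resize(im[120:260,240:400],None,fx=4,fy=4,interpolation=cv2.INTER_CUBIC)
cv2.imwrite('pics/w5z.png',z[:,:,::-1])
np.save('s5.npy',s,allow_pickle=True)
hsv=cv2.cvtColor(im.copy(),cv2.COLOR_RGB2HSV);H,S,V=[hsv[:,:,i].astype(int) for i in range(3)]
br=((H>12)&(H<32)&(S>110)&(V>60)).astype(np.uint8); br[260:]=0
n,l,st,ce=cv2.connectedComponentsWithStats(br)
for i in range(1,n):
  if st[i,4]>8: print('brass',st[i],ce[i])
dk=((V<85)&(S<90)).astype(np.uint8); dk[255:]=0
n,l,st,ce=cv2.connectedComponentsWithStats(dk)
for i in range(1,n):
  if st[i,4]>100: print('dark',st[i],ce[i])
E
```

```text
7.1 [ 0.47302468 -0.16527715  0.17917141] 242.95108657622075 [-6.65053524e-01  1.27058101e+01 -2.09920858e+01 -5.63530695e-03
 -5.63508498e+01  6.36192577e+01] [ 0.23453932 -0.33960212 -0.05277287] 0.39903872933044326
[323.08109037 192.94281225]
brass [320 195  12   7  62] [325.56451613 198.19354839]
brass [318 212  16  13 157] [325.73248408 218.31210191]
dark [   0    0   70   81 3604] [38.07769145 44.19117647]
dark [ 611    0   29   99 1481] [629.30992573  34.35246455]
dark [ 303  161   49   59 1136] [328.77288732 187.72711268]
dark [  20  209   73   46 1006] [ 66.03379722 231.90059642]
```

View pics/w5.png

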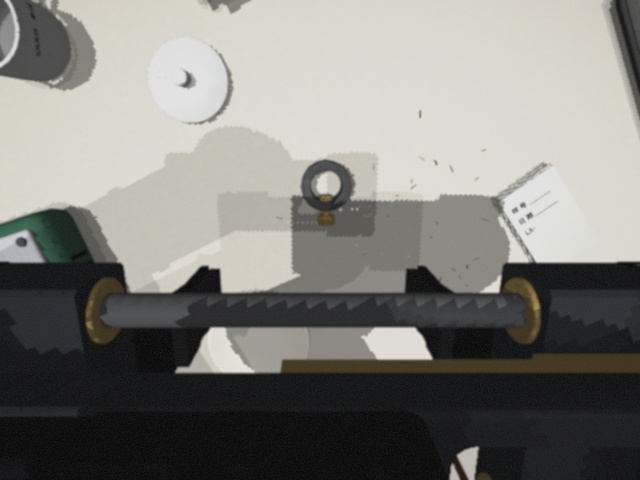

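View pics/w5z.png

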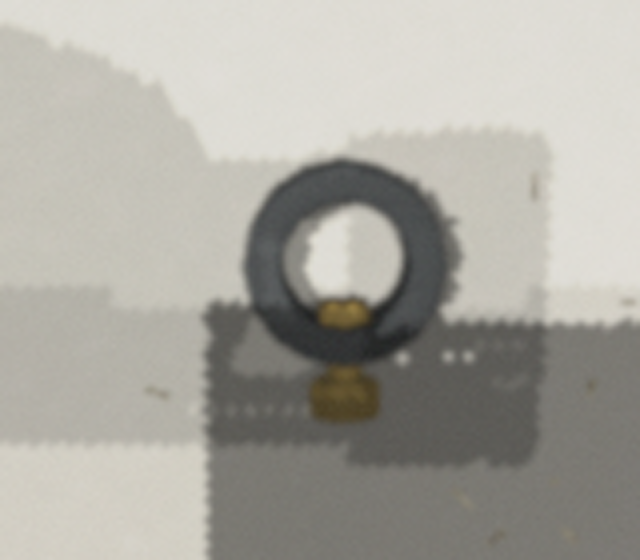

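```bash
python3 - <<'E'
from h import *
s=np.load('s5.npy',allow_pickle=True).item(); C=cam('wrist',s)
a=plane(C,326.5,185.1,.021); b=plane(C,325.8,218.4,.015); d=b-a
print(a,b,np.linalg.norm(d[:2]),np.degrees(np.arctan2(d[1],d[0]))%360)
print('size',[np.linalg.norm(plane(C,u,185,.022)-a) for u in (301.5,351.5)])
# collar -x heading should be hd-90
h=np.degrees(np.arctan2(d[1],d[0]))%360+90
inc([a[0],a[1],.08],h); inc([a[0],a[1],.010],h)
E
```

```text
[ 0.49551251 -0.19054391  0.021     ] [ 0.46875105 -0.17675167  0.015     ] 0.030106500635660005 152.73446636633284
size [np.float64(0.02121894208212819), np.float64(0.021142977387387615)]
turn [ 0.23  0.03 -0.01] shift [ 0.0993  0.0123 -0.0315]
turn [ 0.23  0.03 -0.01] shift [ 0.1693  0.0123 -0.0315]
```

Emit:
{"method": "move_arm", "body": {
  "increments": [0, 0, 0, 0.03, 0.012, -0.0315, 0.087, 0, 0, 0, 0.07, 0.0123, -0.0315, 0.087, 0, 0, 0, 0.1, 0.0123, -0.0315, 0.087, 0, 0, 0, 0.12, 0.0123, -0.0315, 0.087, 0, 0, 0, 0.14, 0.0123, -0.0315, 0.087, 0, 0, 0, 0.15, 0.0123, -0.0315, 0.08, 0, 0, 0, 0.157, 0.0123, -0.0315, 0.075, 0, 0, 0, 0.162, 0.0123, -0.0315, 0.07, 0, 0, 0, 0.165, 0.0123, -0.0315, 0.07, 0, 0, 0, 0.167, 0.0123, -0.0315, 0.065, 0, 0, 0, 0.168, 0.0123, -0.0315, 0.06, 0, 0, 0, 0.168, 0.0123, -0.0315, 0.06]
}}

```text
time_s: 8.15
tcp_pos: [0.4962, -0.1907, 0.0121]
ee_rot: [[0.001, -0.454, -0.891], [-0.0, -0.891, 0.454], [-1.0, -0.0, -0.001]]
wrist_force: [-0.2, -0.2, 0.2]
gripper_width: 0.709
```

```bash
python3 - <<'E'
from h import *
s=r.sense(); print(s['time_s'],s['tcp_pos'],hd(s),s['wrist_force'],s['gripper_width']*87)
im=snap('wrist','w6'); C=cam('wrist',s)
cv2.imwrite('pics/w6z.png',cv2.resize(im[180:380,210:410],None,fx=3,fy=3,interpolation=cv2.INTER_CUBIC)[:,:,::-1])
inc([.4955,-.1905,.0095],242.7)
for q in (-22,0): 
  p=s['tcp_pos']+np.array(s['ee_rot'])@np.array([-.012,0,q/1000]); print(proj(C,p))
E
```

```text
8.15 [ 0.4961724  -0.19070996  0.01214194] 243.006826957528 [-0.24598949 -0.20273661  0.21775621] 61.69682633385736
turn [ 0.3  -0.07  0.03] shift [0.0027 0.0001 0.0007]
[311.73645479 257.56700568]
[311.77149243 307.5332528 ]
```

View pics/w6z.png

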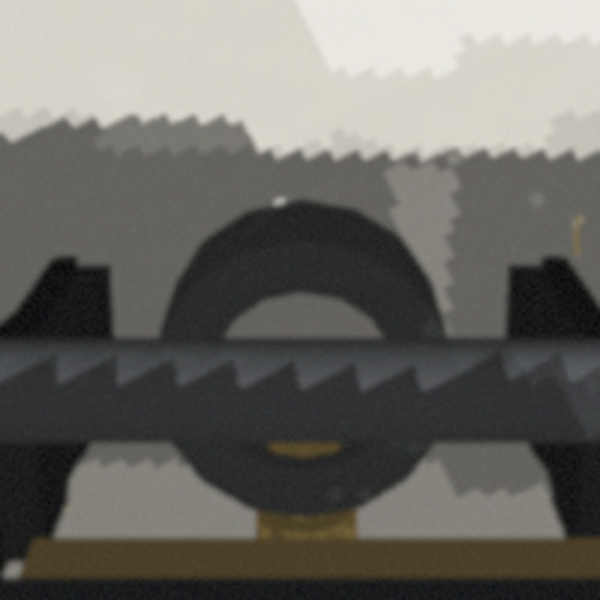

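```bash
python3 - <<'E'
from h import *
s=r.sense(); C=cam('wrist',s);print(s['tcp_pos'])
c=np.array([.4955,-.1905]); n=np.array(s['ee_rot'])[:2,2]
for lab,q,z in (('bot far',-22,0),('top -z',-22,.022),('top +z',22,.022),('bore -',-13.5,.022),('bore+',13.5,.022)):
  p=np.r_[c+n*q/1000,z]; uv=proj(C,p); print(lab,uv,'zoom',(uv-[210,180])*3)
# invert
f=lambda zy,z: (plane(C,311.5,180+zy/3-.33,z)[:2]-c)@n*1000
print('offset est from outer bottom -z',f(200,0)+22,' top +z',f(515,.022)-22,'bore -',f(292,.022)+13.5, 'headtop..')
E
```

```text
[ 0.49616726 -0.19073431  0.01220224]
bot far [312.04543636 243.15624075] zoom [306.13630909 189.46872226]
top -z [311.96422344 257.49636483] zoom [305.89267031 232.48909449]
top +z [312.01540073 352.69985475] zoom [306.04620218 518.09956424]
bore - [311.97467471 276.93853397] zoom [305.92402412 290.81560192]
bore+ [312.00605544 335.31511424] zoom [306.01816632 465.94534271]
offset est from outer bottom -z 1.553490131617707  top +z -0.6746190236166498 bore - 0.028726826674818184 headtop..
```

Emit:
{"method": "move_arm", "body": {
  "increments": [0.3, 0, 0, 0.001, 0.0001, 0.0007, 0.06, 0.3, 0, 0, 0.0018, 0.0001, 0.0007, 0.055, 0.3, 0, 0, 0.0018, 0.0001, 0.0007, 0.05, 0.3, 0, 0, 0.0018, 0.0001, 0.0007, 0.046, 0.3, 0, 0, 0.0018, 0.0001, 0.0007, 0.038, 0.3, 0, 0, 0.0018, 0.0001, 0.0007, 0.036, 0.3, 0, 0, 0.0018, 0.0001, 0.0007, 0.036, 0.3, 0, 0, 0.0018, 0.0001, 0.0007, 0.036]
}}

```text
time_s: 8.87
tcp_pos: [0.4952, -0.1905, 0.0098]
ee_rot: [[0.0, -0.459, -0.889], [-0.0, -0.889, 0.459], [-1.0, -0.0, -0.0]]
wrist_force: [0.7, 0.9, -1.2]
gripper_width: 0.502
```

```bash
python3 - <<'E'
from h import *
s=r.sense(); print(s['time_s'],s['tcp_pos'],hd(s),s['wrist_force'],s['gripper_width']*87)
im=snap('wrist','w7'); C=cam('wrist',s)
cv2.imwrite('pics/w7z.png',cv2.resize(im[180:380,210:410],None,fx=3,fy=3,interpolation=cv2.INTER_CUBIC)[:,:,::-1])
E
```

```text
8.8667 [ 0.49517132 -0.19048327  0.00980802] 242.70354961592716 [ 0.72060727  0.88794021 -1.18834017] 43.632289316520804
```

View pics/w7z.png

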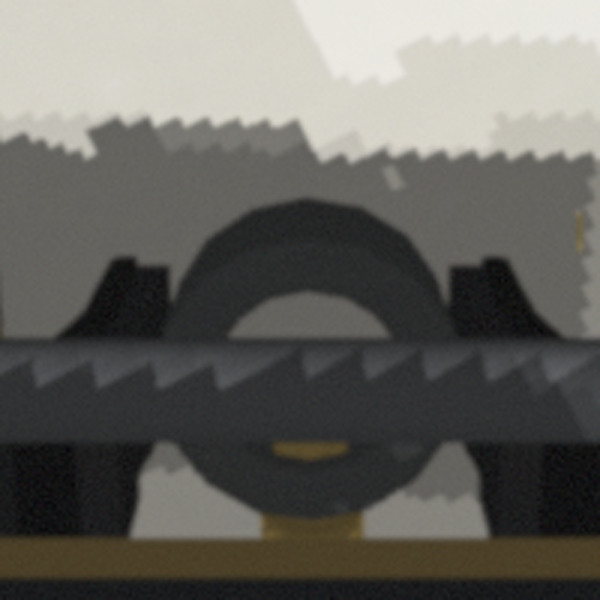

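```bash
python3 - <<'E'
from h import *
s=r.sense(); C=cam('wrist',s); R=np.array(s['ee_rot']); t=np.array(s['tcp_pos'])
f=lambda zx,zy,z: R.T@(plane(C,210+zx/3-.33,180+zy/3-.33,z)-t)*1000
print('top+z',f(309,517,.022)[1:],-22,'bore-',f(309,291,.022)[1:],13.5)
print('head',f(262,525,.016)[1:],f(362,525,.016)[1:],'point',f(272,448,.017)[1:],f(348,448,.017)[1:])
p=np.array([.5206,.0945])
# insertion: heading 260.9, collar centre offset 0
inc([.5206,.0945,.165],260.9); inc([.5206,.0945,.095],260.9)
E
```

```text
top+z [ 0.37314372 20.8601514 ] -22 bore- [  0.37452029 -13.84700584] 13.5
head [-6.71634967 25.97240902] [ 8.37595847 25.97866089] point [-5.06344477 12.59139715] [ 6.11114923 12.59543498]
turn [-1.82e+01 -1.00e-02  0.00e+00] shift [-0.1552 -0.2649  0.1081]
turn [-1.82e+01 -1.00e-02  0.00e+00] shift [-0.0852 -0.2649  0.1081]
```

Emit:
{"method": "move_arm", "body": {
  "increments": [0, 0, 0, -0.01, 0, 0, 0.036, 0, 0, 0, -0.03, 0, 0, 0.036, 0, 0, 0, -0.06, 0, 0, 0.036, -5, 0, 0, -0.09, -0.03, 0.012, 0.036, -10, 0, 0, -0.12, -0.065, 0.026, 0.036, -15, 0, 0, -0.15, -0.1, 0.04, 0.036, -18.2, 0, 0, -0.155, -0.137, 0.055, 0.036, -18.2, 0, 0, -0.155, -0.174, 0.07, 0.036, -18.2, 0, 0, -0.155, -0.21, 0.085, 0.036, -18.2, 0, 0, -0.155, -0.24, 0.098, 0.036, -18.2, 0, 0, -0.155, -0.258, 0.105, 0.036, -18.2, 0, 0, -0.155, -0.2647, 0.1085, 0.036]
}}

```text
time_s: 9.92
tcp_pos: [0.5202, 0.0976, 0.1654]
ee_rot: [[0.001, -0.154, -0.988], [0.001, -0.988, 0.154], [-1.0, -0.001, -0.001]]
wrist_force: [0.5, 0.1, -1.2]
gripper_width: 0.5
```

Emit:
{"method": "move_arm", "body": {
  "increments": [0, 0, 0, 0, 0, 0, 0.036, 0, 0, 0, 0, 0, 0, 0.036, 0, 0, 0, 0, 0, 0, 0.036, 0, 0, 0, 0, 0, 0, 0.036]
}}

```text
time_s: 10.25
tcp_pos: [0.5198, 0.0931, 0.1647]
ee_rot: [[-0.0, -0.16, -0.987], [-0.0, -0.987, 0.16], [-1.0, 0.0, 0.0]]
wrist_force: [-0.2, -0.7, -1.0]
gripper_width: 0.496
```

```bash
python3 - <<'E'
from h import *
s=r.sense(); print(s['time_s'],s['tcp_pos'],hd(s),s['joints'],s['wrist_force'],s['gripper_width']*87)
im=snap('wrist','w8'); C=cam('wrist',s)
cv2.imwrite('pics/w8z.png',cv2.resize(im[180:380,210:410],None,fx=3,fy=3,interpolation=cv2.INTER_CUBIC)[:,:,::-1])
im=snap('top','t8'); cv2.imwrite('pics/t8z.png',cv2.resize(im[215:295,245:335],None,fx=6,fy=6,interpolation=cv2.INTER_CUBIC)[:,:,::-1])
print(s['ee_rot'])
inc([.5201,.0946,.165],260.9)
E
```

```text
10.25 [0.51979215 0.09313371 0.16474806] 260.7959838309031 [ 2.77721377e+01  1.61036672e+01 -1.85962266e+01 -1.15147758e-03
 -5.53301354e+01  5.30244976e+01] [-0.19019234 -0.74478878 -0.96180767] 43.15636010450836
[[-4.71438075e-04 -1.59950374e-01 -9.87124944e-01]
 [-2.29587628e-04 -9.87125011e-01  1.59950494e-01]
 [-9.99999863e-01  3.02038428e-04  4.28645688e-04]]
turn [-0.1   0.01 -0.  ] shift [-0.0002 -0.0013  0.0001]
```

View pics/w8z.png

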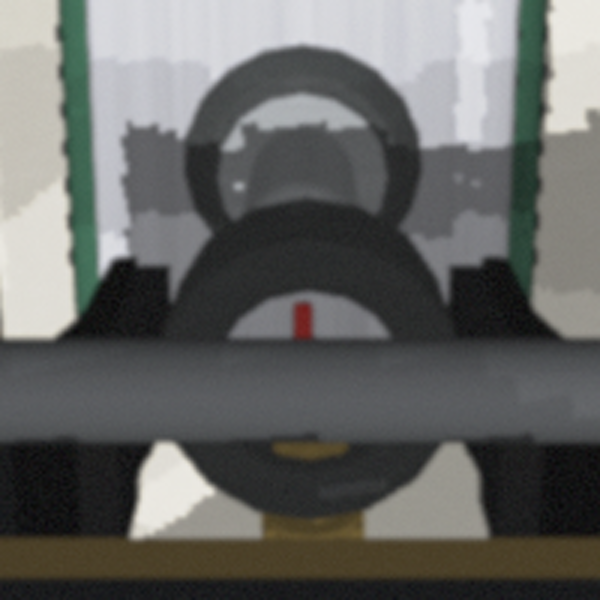

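View pics/t8z.png

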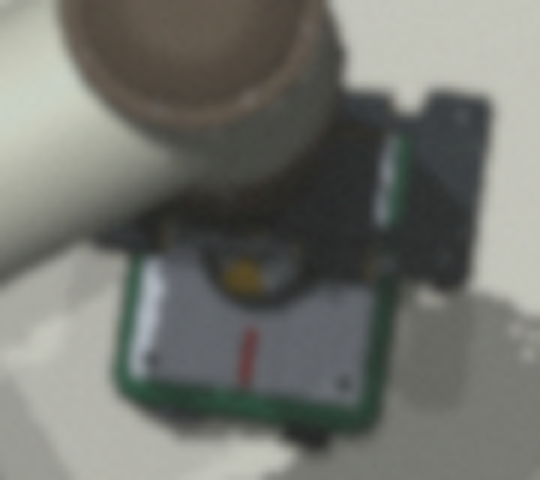

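Emit:
{"method": "move_arm", "body": {
  "increments": [-0.1, 0, 0, 0.01, -0.0016, 0.0001, 0.036, -0.1, 0, 0, 0.02, -0.0016, 0.0001, 0.036, -0.1, 0, 0, 0.028, -0.0016, 0.0001, 0.036, -0.1, 0, 0, 0.03, -0.0016, 0.0001, 0.036, -0.1, 0, 0, 0.03, -0.0016, 0.0001, 0.036, -0.1, 0, 0, 0.03, -0.0016, 0.0001, 0.036, -0.1, 0, 0, 0.03, -0.0016, 0.0001, 0.036]
}}

```text
time_s: 10.93
tcp_pos: [0.5205, 0.0963, 0.135]
ee_rot: [[0.001, -0.156, -0.988], [0.0, -0.988, 0.156], [-1.0, -0.0, -0.001]]
wrist_force: [0.2, 0.9, -0.7]
gripper_width: 0.503
```

```bash
python3 - <<'E'
from h import *
s=r.sense(); print(s['time_s'],s['tcp_pos'],hd(s),s['wrist_force'],s['gripper_width']*87)
im=snap('wrist','w9'); C=cam('wrist',s)
z=cv2.resize(im[190:370,240:380],None,fx=4,fy=4,interpolation=cv2.INTER_CUBIC)
z=np.clip((z.astype(float)-10)*1.8,0,255).astype(np.uint8)
cv2.imwrite('pics/w9z.png',z[:580,:,::-1])
for p in ([.5206,.0945,.118],[.5206,.0945,.07],[.4722,.1022,.059]):
  uv=proj(C,p);print(uv,(uv-[240,190])*4)
inc([.5201,.0946,.135],260.9)
E
```

```text
10.9333 [0.52051372 0.09625959 0.13496916] 261.0173833027679 [ 0.16498357  0.94779763 -0.69310453] 43.78101885604703
[315.07152704 280.91753627] [300.28610818 363.67014509]
[314.55872174 252.50101341] [298.23488694 250.00405363]
[314.31456558 316.21536878] [297.25826231 504.8614751 ]
turn [ 0.11 -0.05  0.02] shift [0.0001 0.0017 0.0002]
```

View pics/w9z.png

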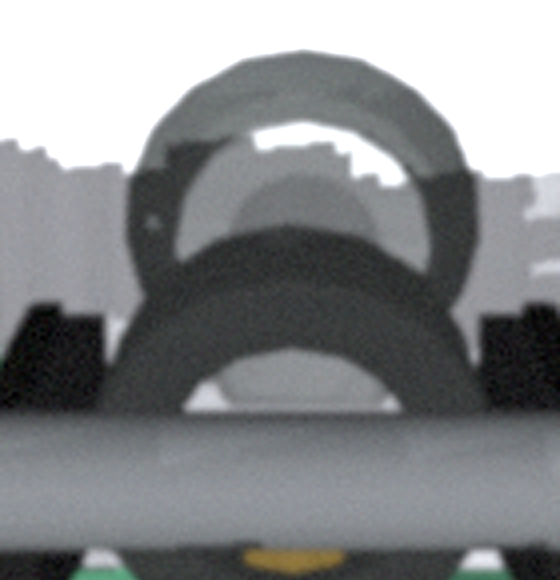

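Emit:
{"method": "move_arm", "body": {
  "increments": [0, 0, 0, 0, 0.0, 0, 0.036, 0, 0, 0, 0, 0.0, 0, 0.036, 0, 0, 0, 0, 0.0, 0, 0.036, 0, 0, 0, 0, 0, 0, 0.036, 0, 0, 0, 0, 0, 0, 0.036, 0, 0, 0, 0, 0, 0, 0.036, 0, 0, 0, 0, 0, 0, 0.036, 0, 0, 0, 0, 0, 0, 0.036]
}}

```text
time_s: 11.65
tcp_pos: [0.5202, 0.0961, 0.1347]
ee_rot: [[0.0, -0.156, -0.988], [0.0, -0.988, 0.156], [-1.0, -0.0, -0.0]]
wrist_force: [0.7, 0.3, -1.5]
gripper_width: 0.5
```

```bash
python3 - <<'E'
from h import *
for i in range(3):
  s=r.sense(); print(s['time_s'],s['tcp_pos'],hd(s),s['wrist_force'],s['joint_velocities'].round(1))
  im=snap('wrist','w10_%d'%i); C=cam('wrist',s)
z=cv2.resize(im[190:370,240:380],None,fx=4,fy=4,interpolation=cv2.INTER_CUBIC)
z=np.clip((z.astype(float)-10)*1.8,0,255).astype(np.uint8)
cv2.imwrite('pics/w10z.png',z[:580,:,::-1])
for p in ([.5206,.0945,.118],[.5206,.0945,.07],[.4722,.1022,.059]):
  uv=proj(C,p);print(uv,(uv-[240,190])*4)
inc([.5201,.0946,.135],260.9)
E
```

```text
11.65 [0.52021363 0.0961049  0.13474781] 261.0016662090393 [ 0.69227096  0.26891593 -1.52071707] [ 0.1  0.1  0.1 -0.  -0.  -0. ]
11.7 [0.52021856 0.09609892 0.13473906] 261.0005248063997 [-1.24814326  0.26615107 -1.08533245] [-0.1 -0.   0.1  0.   0.  -0. ]
11.75 [0.52021352 0.09609196 0.13474449] 261.0020141928395 [ 1.16442199  0.26695996 -1.33878485] [-0.   0.  -0.1  0.  -0.1 -0. ]
[314.64064213 280.55622562] [298.56256853 362.22490247]
[314.20028141 252.13703186] [296.80112563 248.54812743]
[314.00432179 315.9326132 ] [296.01728714 503.73045281]
turn [ 0.1 -0.   0. ] shift [-0.0002  0.0015 -0.0001]
```

View pics/w10z.png

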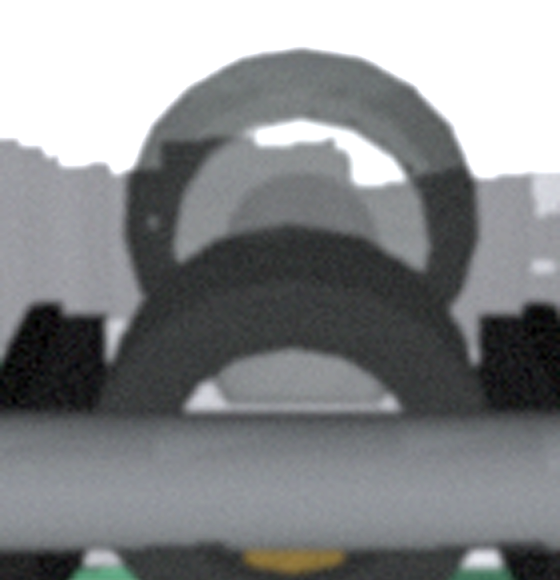

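```bash
python3 - <<'E'
from h import *
s=r.sense(); C=cam('wrist',s); R=np.array(s['ee_rot']); t=s['tcp_pos']
def f(zx,zy,z): return R.T@(plane(C,240+zx/4-.4,190+zy/4-.4,z)-t)*1000
zc=t[2]+.0122
print('collar bore edge',f(293,349,zc), 'disc far edge',f(302,49,.07),f(302,49,.067),'disc sides',f(127,200,.07),f(477,200,.07))
print('spindle top far edge', f(302,172,.118), 'sides in bore',f(214,380,.118),f(398,380,.118))
print('expected c in tool', R.T@(np.array([.5206,.0945,.118])-t)*1000)
E
```

```text
collar bore edge [-12.19982438   0.59582972 -13.62448522] disc far edge [ 64.76049906   2.02001604 -32.21478679] [ 67.76049105   2.04150156 -31.72985518] disc sides [ 64.76126721 -24.94048942  -8.71409622] [64.75903676 29.05891935 -8.70568541]
spindle top far edge [ 16.76040786   1.70003337 -25.11316955] sides in bore [16.7604663  -9.19030064  1.51515892] [16.75952202 13.67027897  1.52018819]
expected c in tool [16.76005515  1.53187738 -0.64218634]
```

Emit:
{"method": "move_arm", "body": {
  "increments": [0.1, 0, 0, 0, 0.0015, -0.0003, 0.036, 0.1, 0, 0, 0, 0.0015, -0.0003, 0.036, 0.1, 0, 0, 0, 0.0015, -0.0003, 0.036, 0.1, 0, 0, 0, 0.0015, -0.0003, 0.036, 0.1, 0, 0, 0.002, 0.0015, -0.0003, 0.036, 0.1, 0, 0, 0.004, 0.0015, -0.0003, 0.036, 0.1, 0, 0, 0.006, 0.0015, -0.0003, 0.036, 0.1, 0, 0, 0.008, 0.0015, -0.0003, 0.036, 0.1, 0, 0, 0.01, 0.0015, -0.0003, 0.036, 0.1, 0, 0, 0.012, 0.0015, -0.0003, 0.036, 0.1, 0, 0, 0.012, 0.0015, -0.0003, 0.036]
}}

```text
time_s: 12.72
tcp_pos: [0.5203, 0.0946, 0.1223]
ee_rot: [[-0.0, -0.158, -0.987], [-0.0, -0.987, 0.158], [-1.0, 0.0, 0.0]]
wrist_force: [0.3, 0.3, -1.4]
gripper_width: 0.502
```

```bash
python3 - <<'E'
from h import *
s=r.sense(); R=np.array(s['ee_rot']); print(s['time_s'],s['tcp_pos'],hd(s),s['wrist_force'],R.T@s['wrist_force'],s['moment'],s['gripper_width']*87)
inc([.5203,.0945,.0955],260.9)
E
```

```text
12.7167 [0.52027774 0.09455753 0.12233246] 260.9038380151213 [ 0.33826182  0.33218534 -1.36301477] [ 1.36289112 -0.38173552 -0.28175029] [-0.09885056  0.07440093 -0.03234253] 43.71024632296839
turn [ 0.    0.01 -0.01] shift [ 0.0268  0.     -0.    ]
```

Emit:
{"method": "move_arm", "body": {
  "increments": [0, 0, 0, 0.002, 0, 0, 0.036, 0, 0, 0, 0.004, 0, 0, 0.036, 0, 0, 0, 0.006, 0, 0, 0.036, 0, 0, 0, 0.008, 0, 0, 0.036, 0, 0, 0, 0.01, 0, 0, 0.036, 0, 0, 0, 0.01, 0, 0, 0.036]
}}

```text
time_s: 13.22
tcp_pos: [0.5203, 0.0946, 0.1124]
ee_rot: [[-0.0, -0.158, -0.987], [-0.0, -0.987, 0.158], [-1.0, 0.0, 0.0]]
wrist_force: [0.6, -0.9, -2.3]
gripper_width: 0.502
```

```bash
python3 - <<'E'
from h import *
s=r.sense(); R=np.array(s['ee_rot']); print(s['time_s'],s['tcp_pos'],hd(s),R.T@s['wrist_force'],s['moment'],s['gripper_width']*87)
E
```

```text
13.2167 [0.52030627 0.09455973 0.11237116] 260.90510642787063 [ 2.27398628  0.77491895 -0.7824266 ] [-0.09396414 -0.02551977  0.02567719] 43.67587779017169
```

The collar is sliding on with no resistance. I'll lower it the rest of the way.

Emit:
{"method": "move_arm", "body": {
  "increments": [0, 0, 0, 0.003, 0, 0, 0.036, 0, 0, 0, 0.006, 0, 0, 0.036, 0, 0, 0, 0.009, 0, 0, 0.036, 0, 0, 0, 0.012, 0, 0, 0.036, 0, 0, 0, 0.015, 0, 0, 0.036, 0, 0, 0, 0.0175, 0, 0, 0.036, 0, 0, 0, 0.0175, 0, 0, 0.036, 0, 0, 0, 0.0175, 0, 0, 0.036, 0, 0, 0, 0.0175, 0, 0, 0.036, 0, 0, 0, 0.0175, 0, 0, 0.036]
}}

```text
time_s: 14.05
tcp_pos: [0.5203, 0.0946, 0.0953]
ee_rot: [[0.0, -0.158, -0.987], [0.0, -0.987, 0.158], [-1.0, -0.0, -0.0]]
wrist_force: [-0.5, -0.2, -1.5]
gripper_width: 0.499
```

```bash
python3 - <<'E'
from h import *
s=r.sense(); R=np.array(s['ee_rot']); print(s['time_s'],s['tcp_pos'],hd(s),R.T@s['wrist_force'],s['moment'],s['gripper_width']*87);print(R)
im=snap('wrist','w11')
z=cv2.resize(im[180:380,210:410],None,fx=3,fy=3,interpolation=cv2.INTER_CUBIC)
z=np.clip((z.astype(float)-10)*1.8,0,255).astype(np.uint8)
cv2.imwrite('pics/w11z.png',z[:,:,::-1])
im=snap('top','t11'); cv2.imwrite('pics/t11z.png',cv2.resize(im[215:295,245:335],None,fx=6,fy=6,interpolation=cv2.INTER_CUBIC)[:,:,::-1])
snap('side','sd11')
E
```

```text
14.05 [0.52027958 0.09457173 0.0953094 ] 260.90219662076083 [1.49953148 0.2257644  0.45109484] [-0.1118123  -0.12654163  0.06812489] 43.377975504499766
[[ 3.84487503e-05 -1.58120211e-01 -9.87419869e-01]
 [ 2.70327184e-05 -9.87419869e-01  1.58120212e-01]
 [-9.99999999e-01 -3.27721678e-05 -3.36906409e-05]]
```

View pics/w11z.png

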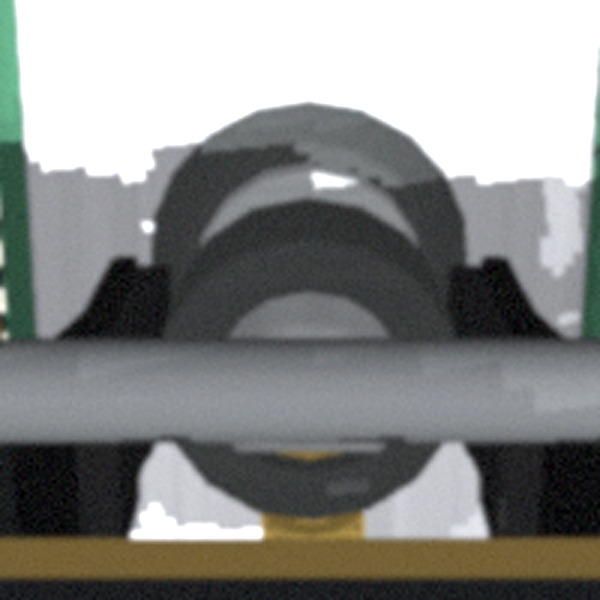

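View pics/t11z.png

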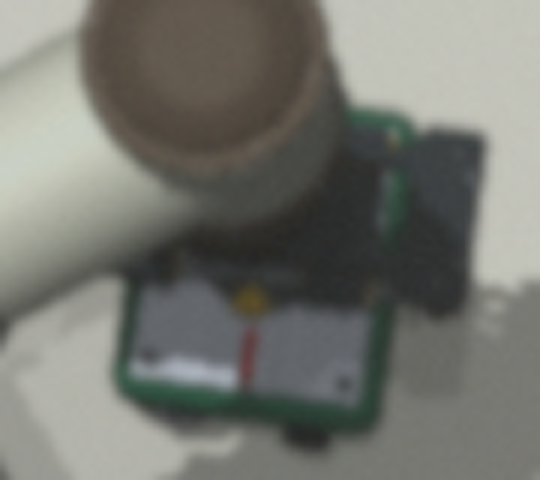

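View pics/sd11.png

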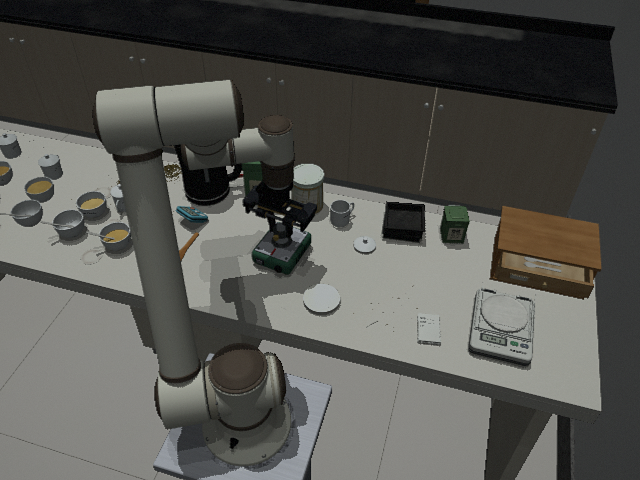

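The brass screw at (252,298) in the zoomed top view lines up with the red mark at (248,355), the spindle fills the bore, and nothing else has moved. I'm handing in.

```bash
python3 -c "
from h import *
print(r.finish_job()); s=r.sense(); print(s['time_s'],s['tcp_pos'])"
```

```text
the job is handed in; nothing more can be done
None
the job is handed in; nothing more can be done
```

I turned the spindle's flat to face the red mark, slid the collar on with its brass screw over the flat, and handed in at about 14.2 s still holding it.

- **Spindle:** I gripped it with bare fingers. The opening was 18.4 mm, so the jaws were square on the flat. I turned it about 61° clockwise to a heading of 171°; the red mark is at about 170.9°. The opening at the end of the turn was 18.6 mm, and a wrist picture showed the flat square to the mark.
- **Collar:** I gripped it on its ±y sides and lowered it over the spindle with no resistance. The underside is at about z = 85.5 mm, so roughly 15.5 mm clear of the shoulder. That height assumes the collar did not slip in the fingers when lifted.
- **Last checks:** The tool was level with the jaws at 260.9°, which points the screw at 170.9°. Wrist force was under 2 N, and the top view showed the screw in line with the mark. The bystanders I could see had not moved.
- **Disagreements:** The top camera placed the collar about 6 mm away from where the wrist camera did. I used the wrist reading, and the grasp confirmed it. I also corrected a 1.5 mm sideways offset once the arm had settled, before lowering the collar.

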